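Mark the softest sprung foot

TASK

Three sprung feet for a kinetic sculpture are on trial: going from the robot's left to its right, press each white pad gently downwards with the fingertips until it has clearly given, and feel which spring is the softest. Then push the brass tag on the softest foot's own board all the way down to mark it, leave the other two tags up, and move away. Only touch: nothing is to be picked up, and the pens, jar and other things on the table stay where they are.

Things in the scene. Friction and masses are not known exactly. Their poses are not given: they have to be found in the camera images.
- left_pad_top (a point): Top centre of the left foot's pad (seen from the robot; left is +y): a flat white disc, 60 mm across, 12 mm thick, on a coil spring at one end of a fixed plywood board (150 x 80 x 16 mm). Top 82 mm above the table at rest. z is up; -x points along the board to this foot's own tag, 80 mm off. The feet look alike; only the springs differ, and which is softest changes each time.
- left_pad (a joint): How far this pad is pressed down, in m: 0 at rest, 0.018 at its stop. It springs back when let go. Pressing a pad 10 mm down takes 2 to 9 N, depending on the foot; the three differ clearly, each spring at least 1.7 times as stiff as the next softer.
- left_tag_top (a point): Centre of the top of the left foot's tag: a brass T, its flat cap 26 mm along the board by 36 mm across, 5 mm thick, on a thin upright blade in an aluminium block (34 x 44 mm, top 36 mm above the table), on the same board as the pad. The cap's top is 66 mm above the table when fully up and 48 mm when fully down.
- left_tag (a joint): How far this tag is pushed down, in m: 0 fully up, 0.018 fully down at its stop (starts between 0 and 0.003). It slides against about 2.5 N of friction and stays where it is left.
- middle_pad_top (a point): Top centre of the middle foot's pad (seen from the robot; left is +y): a flat white disc, 60 mm across, 12 mm thick, on a coil spring at one end of a fixed plywood board (150 x 80 x 16 mm). Top 82 mm above the table at rest. z is up; -x points along the board to this foot's own tag, 80 mm off. The feet look alike; only the springs differ, and which is softest changes each time.
- middle_pad (a joint): How far this pad is pressed down, in m: 0 at rest, 0.018 at its stop. It springs back when let go. Pressing a pad 10 mm down takes 2 to 9 N, depending on the foot; the three differ clearly, each spring at least 1.7 times as stiff as the next softer.
- middle_tag_top (a point): Centre of the top of the middle foot's tag: a brass T, its flat cap 26 mm along the board by 36 mm across, 5 mm thick, on a thin upright blade in an aluminium block (34 x 44 mm, top 36 mm above the table), on the same board as the pad. The cap's top is 66 mm above the table when fully up and 48 mm when fully down.
- middle_tag (a joint): How far this tag is pushed down, in m: 0 fully up, 0.018 fully down at its stop (starts between 0 and 0.003). It slides against about 2.5 N of friction and stays where it is left.
- right_pad_top (a point): Top centre of the right foot's pad (seen from the robot; left is +y): a flat white disc, 60 mm across, 12 mm thick, on a coil spring at one end of a fixed plywood board (150 x 80 x 16 mm). Top 82 mm above the table at rest. z is up; -x points along the board to this foot's own tag, 80 mm off. The feet look alike; only the springs differ, and which is softest changes each time.
- right_pad (a joint): How far this pad is pressed down, in m: 0 at rest, 0.018 at its stop. It springs back when let go. Pressing a pad 10 mm down takes 2 to 9 N, depending on the foot; the three differ clearly, each spring at least 1.7 times as stiff as the next softer.
- right_tag_top (a point): Centre of the top of the right foot's tag: a brass T, its flat cap 26 mm along the board by 36 mm across, 5 mm thick, on a thin upright blade in an aluminium block (34 x 44 mm, top 36 mm above the table), on the same board as the pad. The cap's top is 66 mm above the table when fully up and 48 mm when fully down.
- right_tag (a joint): How far this tag is pushed down, in m: 0 fully up, 0.018 fully down at its stop (starts between 0 and 0.003). It slides against about 2.5 N of friction and stays where it is left.
- left_seat: A small plate on a spring inside the left foot, under the pad, where it cannot be seen or touched. A loose stiffening core rests on it in the two stiffer feet, and none in the softest; the rules use this to know which is the softest. Its pose is the same in both cases and tells a solver nothing.
- middle_seat: A small plate on a spring inside the middle foot, under the pad, where it cannot be seen or touched. A loose stiffening core rests on it in the two stiffer feet, and none in the softest; the rules use this to know which is the softest. Its pose is the same in both cases and tells a solver nothing.
- right_seat: A small plate on a spring inside the right foot, under the pad, where it cannot be seen or touched. A loose stiffening core rests on it in the two stiffer feet, and none in the softest; the rules use this to know which is the softest. Its pose is the same in both cases and tells a solver nothing.
- pen_one: Bystander: a white marker pen with a black cap, 135 mm long, 15 mm thick, lying along x of its frame; origin at the centre of its underside.
- pen_two: Bystander: a second marker pen, same as the other.
- glue_pot: Bystander: a small glue jar, 34 mm across, 65 mm tall, standing to the left of the left or the middle foot; origin under its centre.
- hub: Bystander: a turned metal hub, foot 40 mm across, 48 mm tall, standing to the left of the other of those two feet; origin under its centre.
- rod_model: Bystander: a study model of copper rods, 115 mm across, 88 mm tall; origin under its centre.
- pen_cup: Bystander: a white cup, 72 mm across, 90 mm tall; origin under its centre.
- screwdriver: Bystander: a screwdriver 140 mm long, lying along x of its frame; origin at its underside.

How it is judged:
By the outcome, as a careful person would: the job done as asked, in the order asked, and still so for the second after the job is handed in, with the robot touching nothing.
It also fails if it takes over 54 s, if anything falls off the work surface, if the arm or the gripper's body presses on something with over 40 N, if the wrist force passes 120 N, or if a joint passes its speed limit or range.

ROBOT

A 7-joint arm with a two-finger parallel gripper is mounted at the origin on the work surface. World frame = base frame: x ahead of the robot, y to its left, z up, the work surface at z = 0. Lengths are in mm, angles in rad, forces in N, time in s.
With the tool pointing down it reaches from about 400 to 850 mm from the base axis. Payload 10.4 kg.
Tool frame: the origin (TCP) lies midway between the tips of the shut fingers; the grasp point (between the pads) lies 19 mm behind it; z points along the fingers, y is the line along which they close (so a half turn about z gives the same grasp; the last joint's range is limited). The gripper opens to 87 mm and grips with 3 to 60 N. Pads are 19 mm wide; open, the fingers measure 117 mm over their backs; the gripper's body (75 mm by 190 mm) begins 51 mm behind the grasp point.
Start: joints at [1.113, 0.332, -0.065, 1.46, 0.022, 1.35, -0.088], TCP at [263.292, -566.859, 222.576] pointing down, gripper open.
Joint ranges: [-2.6, 2.6], [-0.5, 2.12], [-1.47, 1.34], [0.16, 2.42], [-1.27, 4.41], [0.06, 2.06], [-2.6, 2.6]. Speed limits (rad/s): [2.22, 2.22, 2.79, 2.79, 3.14, 3.14, 3.14].

INTERFACE

Orientations are given as [roll, pitch, yaw] about the fixed x, y, z axes, in that order (R = Rz(yaw) Ry(pitch) Rx(roll)).
In Python, from rig import robot, vision gives the robot as it stands. The module is installed in compiled form; this text tells all that it offers. Calls block until the motion is done:
- robot.move_to(position, orientation): joint-space move of the TCP to a pose.
- robot.servo_line(position, rotation=None, max_speed=150): straight line of the TCP; rotation=None keeps the orientation; max_speed is the mean speed in mm/s.
- robot.move_j(angles): joint-space move.
- robot.gripper_open() and robot.clamp(squeeze=None): open the fingers fully, or close them until they stop; squeeze is the grip in N (None keeps the last).
- robot.wait(seconds).
- robot.ik(position, orientation): joint angles nearest the present ones, or None.
- robot.get_state(): the state.
- vision.snapshot(name): name is "side" or "top"; returns (picture, depth): 384x512x3 uint8, red, green, blue; 384x512 float32, mm along the optical axis (not along the pixel's ray), 0 where there is no reading.
- vision.camera_info(name): a dict with "intrinsics" (3x3 intrinsics, pixels), "R" (3x3) and "t" (3): a world point X has camera coordinates R X + t. Camera axes: x right, y down, z forward; pixel columns grow to the right and rows downward; lengths in mm; the calibration is good to about 2 mm. A picture is of the moment at which its call begins. camera_info takes no time and is no camera call.
A pose or a line that the arm cannot do raises robot.PlanningError and nothing moves.
- robot.close_job(): hands the job in; it is judged then, once.
The state is a dict: "time_s": time; "joint_pos": joint angles; "joint_velocities": joint speeds; "joint_efforts": joint torques, N m; "tcp_pos": TCP position; "tool_rot": TCP orientation; "force": force on the tool from outside, world axes, zero at the start; "moment": the same for the moment, N m; "opening": finger opening in mm; "grasp_force": force on a finger pad.
Only numpy, scipy, OpenCV 4.12 (cv2) and the standard library are available. Lean on these libraries where they do the work, as an engineer would, in place of code of your own. Each camera call takes 0.05 s, during which the arm holds its last target. There are 200 camera calls.

## Working session

There is one attempt and no reset: what is moved stays moved. The work goes in short steps, each a Python script; the robot and the scene stay as the last script left them, time stands still between calls to the robot, and variables do not carry over. Pictures are saved under pics/ and viewed, at most 10 in all, crops included, and the job is handed in when it is done.

```bash
mkdir -p pics
python3 - <<'E'
from rig import robot, vision
import cv2,numpy as np
for n in("top","side"):
    p,d=vision.snapshot(n); cv2.imwrite(f"pics/{n}.png",p[:,:,::-1]); np.savez(f"{n}.npz",p=p,d=d)
    c=vision.camera_info(n); print(n,c)
s=robot.get_state();print(s["time_s"],s["tcp_pos"],s["tool_rot"],s["force"],s["opening"])
E
```

```text
top {'intrinsics': array([[444.82755196,   0.        , 257.39137867],
       [  0.        , 444.82755196, 192.81110484],
       [  0.        ,   0.        ,   1.        ]]), 'R': array([[ 0.00424185, -0.99997419,  0.00579858],
       [-0.98028894, -0.00530359, -0.19749803],
       [ 0.19752368, -0.00484652, -0.98028614]]), 't': array([  11.65227741,  619.94697545, 1036.53746693])}
side {'intrinsics': array([[407.39772427,   0.        , 248.67400605],
       [  0.        , 407.39772427, 199.81245343],
       [  0.        ,   0.        ,   1.        ]]), 'R': array([[-0.77872255, -0.62735269,  0.00444982],
       [-0.33151778,  0.40546519, -0.85187671],
       [ 0.5326229 , -0.6648508 , -0.52372346]]), 't': array([472.76335698, 259.39007345, 716.59114751])}
0.1 [ 263.10879671 -566.52611898  221.82343092] [-3.14029059e+00  4.85672096e-05  4.34847088e-01] [ 0.32572592 -0.19850885 -0.43811362] 86.69204007814945
```

View pics/top.png

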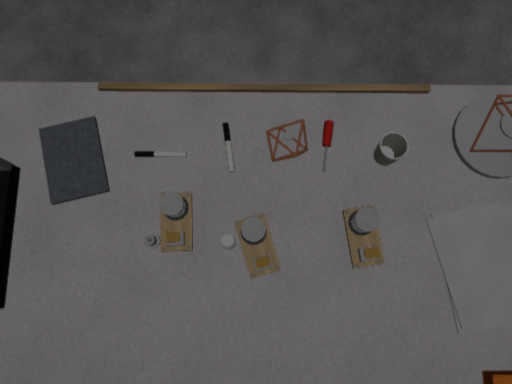

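View pics/side.png

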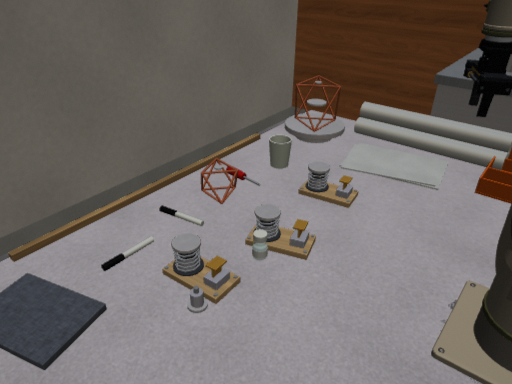

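The top view shows pads near (173,205), (253,229) and (364,220), with brass tags near (174,238), (263,262) and (371,253). The side view agrees: each tag is on the robot side of its pad. Next I locate them from depth, using both views.

```bash
cat > loc.py <<'E'
import numpy as np,cv2
from rig import vision
def cloud(n,d):
    c=vision.camera_info(n);K,R,t=c["intrinsics"],c["R"],c["t"]
    v,u=np.mgrid[:d.shape[0],:d.shape[1]]
    P=np.stack([(u-K[0,2])/K[0,0]*d,(v-K[1,2])/K[1,1]*d,d],-1)
    W=(P-t)@R; W[d<=0]=np.nan
    return W
def ray(n,uv,z):
    c=vision.camera_info(n);K,R,t=c["intrinsics"],c["R"],c["t"]
    o=-R.T@t; r=R.T@np.linalg.inv(K)@[uv[0],uv[1],1]
    return o+r*(z-o[2])/r[2]
E
python3 - <<'E'
from loc import *
seeds={"top":([(173,205),(253,229),(364,220)],[(174,238),(263,262),(371,253)]),
"side":([(187,243),(267,213),(318,168)],[(216,266),(300,227),(345,182)])}
for n,(pads,tags) in seeds.items():
    f=np.load(n+".npz");W=cloud(n,f["d"]);p=f["p"]
    hsv=cv2.cvtColor(p,cv2.COLOR_RGB2HSV)
    v,u=np.mgrid[:384,:512]
    for kind,ss,lo,hi,z in(("pad",pads,76,90,82),("tag",tags,59,72,65)):
        for s in ss:
            near=np.hypot(u-s[0],v-s[1])<(24 if kind=="pad" else 15)
            m=near&(W[...,2]>lo)&(W[...,2]<hi)
            if kind=="tag": m&=hsv[...,1]>90
            if m.sum()<5: print(n,kind,"none",m.sum());continue
            (c,sz,a)=cv2.minAreaRect(np.argwhere(m)[:,::-1].astype(np.float32))
            print(n,kind,s,m.sum(),"z",np.median(W[m][:,2]).round(1),"cloud",W[m].mean(0).round(1),"ray",ray(n,(u[m].mean(),v[m].mean()),z).round(1),np.round(sz,1))
E
python3 - <<'E'
import cv2
a=cv2.imread('pics/top.png')[180:290,130:400]
cv2.imwrite('pics/c.png',cv2.resize(cv2.convertScaleAbs(a,alpha=1.6),None,fx=2.9,fy=2.9,interpolation=3))
E
```

```text
top pad (173, 205) 469 z 80.3 cloud [590.7 223.4  80.4] ray [590.3 223.1  82. ] [23. 24.]
top pad (253, 229) 475 z 80.8 cloud [529.5  24.5  80.9] ray [529.3  24.5  82. ] [23.3 24. ]
top pad (364, 220) 477 z 81.1 cloud [ 554.3 -248.4   81.1] ray [ 554.1 -248.2   82. ] [23. 24.]
top tag (174, 238) 161 z 64.9 cloud [511.6 219.9  64.7] ray [511.6 219.8  65. ] [10. 14.]
top tag (263, 262) 145 z 64.6 cloud [452.6   1.9  64.5] ray [452.6   1.9  65. ] [10.2 14.4]
top tag (371, 253) 148 z 62.7 cloud [ 475.2 -260.7   62.7] ray [ 475.  -260.1   65. ] [10.3 14.8]
side pad (187, 243) 450 z 81.9 cloud [589.3 228.6  81.6] ray [588.8 229.1  82. ] [19. 28.]
side pad (267, 213) 322 z 82.1 cloud [528.7  30.3  81.8] ray [528.4  30.8  82. ] [25. 15.]
side pad (318, 168) 199 z 82.0 cloud [ 554.  -242.5   81.6] ray [ 553.5 -241.6   82. ] [11. 21.]
side tag (216, 266) 178 z 66.0 cloud [511.3 223.9  65.7] ray [511.9 223.4  65. ] [11.  19.2]
side tag (300, 227) 118 z 66.0 cloud [452.9   6.4  65.8] ray [453.4   5.5  65. ] [12.6 10.2]
side tag (345, 182) 66 z 63.6 cloud [ 475.8 -255.6   63.7] ray [ 474.8 -253.2   65. ] [10.7  7. ]
```

View pics/c.png

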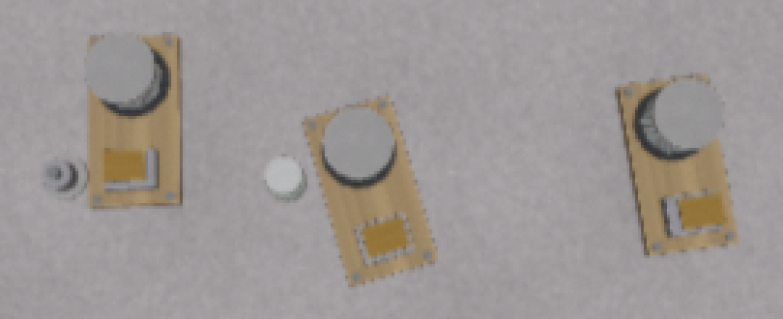

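The two views differ by about 5 mm in y, so I'm averaging them. The crop shows the boards clear around the tags. Now I press the left pad, reading force at several depths.

```bash
cat > press.py <<'E'
import numpy as np
from rig import robot
PAD=dict(left=(589.8,226),middle=(529,27.5),right=(553.8,-245))
TAG=dict(left=(511.6,222),middle=(452.8,4),right=(475.2,-257.5))
def ori(k): d=np.subtract(PAD[k],TAG[k]); return [np.pi,0,float(np.arctan2(d[1],d[0]))]
def read(n=4):
    f=[]
    for _ in range(n): robot.wait(.03); s=robot.get_state(); f.append(s["force"])
    print(round(s["time_s"],2),np.round(s["tcp_pos"],1),"F",np.mean(f,0).round(2),flush=True)
    return s["tcp_pos"][2],np.mean(f,0)[2]
def press(k,zs,xy=PAD,hover=95):
    robot.move_to([*xy[k],130],ori(k)); robot.servo_line([*xy[k],hover]); robot.wait(.15); read()
    for z in zs: robot.servo_line([*xy[k],z],max_speed=40); robot.wait(.1); read()
    robot.servo_line([*xy[k],130])
E
python3 - <<'E'
from press import *
robot.clamp(5); press("left",[80,76,72,70])
print(robot.get_state()["opening"])
E
```

```text
5.32 [590.1 226.2  95.8] F [ 0.18  0.1  -0.06]
6.08 [589.8 225.9  80.1] F [-0.77 -0.18  1.53]
6.56 [590.1 226.2  76.3] F [0.98 0.64 3.12]
7.04 [590.  226.1  72.3] F [1.66 0.74 4.69]
7.53 [590.  226.1  70.3] F [1.5  0.46 5.4 ]
0.03672338854368107
```

Run:
```python
from press import *
press("middle",[80,76,72,70]); press("right",[80,76,72,70])
```

```text
9.58 [529.5  27.7  95.7] F [-0.09 -0.45 -0.09]
10.34 [529.   27.3  80.1] F [-0.38 -1.71  2.45]
10.82 [529.3  27.5  76.3] F [-0.37 -1.54  5.03]
11.31 [529.4  27.5  72.6] F [-1.41 -1.58  8.37]
11.79 [529.4  27.6  70.7] F [-1.8  -1.63  9.77]
14.07 [ 554.2 -245.    95.8] F [-0.06 -0.5   0.49]
14.82 [ 553.9 -245.    80.2] F [-0.54  0.02  0.71]
15.31 [ 553.9 -245.    76.1] F [0.7  0.18 1.64]
15.79 [ 553.8 -245.    72.1] F [-0.07 -0.39  2.71]
16.27 [ 553.9 -245.1   70.1] F [-0.05  0.2   2.77]
```

The force slopes are about 0.40 N/mm on the left, 0.80 in the middle and 0.23 on the right, so the right spring is softest. I'll push the right tag down in steps until it meets its stop.

Run:
```python
from press import *
from loc import *
k="right"; xy=TAG[k]
robot.move_to([*xy,120],ori(k)); robot.servo_line([*xy,72]); robot.wait(.15); read()
for z in [60,54,50,48.5,47.5,46.5,45.5,44.5,43.5]:
    robot.servo_line([*xy,z],max_speed=30); robot.wait(.15)
    if read()[1]>15: break
robot.servo_line([*xy,130])
robot.move_to([420,-420,220],ori(k)); robot.wait(.3); read()
for n in("top","side"):
    p,d=vision.snapshot(n); np.savez(n+"2.npz",p=p,d=d)
    W=cloud(n,d); hs=cv2.cvtColor(p,cv2.COLOR_RGB2HSV)
    for kk,t in TAG.items():
        m=(hs[...,1]>90)&(np.hypot(W[...,0]-t[0],W[...,1]-t[1])<14)&(W[...,2]>40)
        print(n,kk,m.sum(),np.nanmedian(W[m],0).round(1))
    if n=="side":cv2.imwrite("pics/end.png",p[:,:,::-1])
```

```text
17.99 [ 475.6 -257.7   72.7] F [0.51 0.08 0.01]
18.82 [ 475.2 -257.5   60. ] F [-0.13 -0.14 -0.11]
19.46 [ 475.1 -257.5   54. ] F [-0.26 -0.24  0.17]
20.02 [ 475.1 -257.5   50. ] F [-0.04  0.03  0.18]
20.56 [ 475.3 -257.5   48.5] F [ 0.86 -0.55  0.53]
21.09 [ 475.4 -257.5   48.4] F [-4.4   1.71 13.12]
21.62 [ 475.5 -257.6   48.3] F [-8.18  3.33 24.39]
23.57 [ 420.2 -419.6  219.9] F [ 0.14  0.09 -0.28]
top left 106 [512.  222.5  64.6]
top middle 103 [453.1   3.   64.7]
top right 98 [ 474.6 -257.1   46.9]
side left 141 [511.4 223.7  65.9]
side middle 83 [452.5   5.9  65.7]
side right 43 [ 475.1 -255.5   48.2]
```

View pics/end.png

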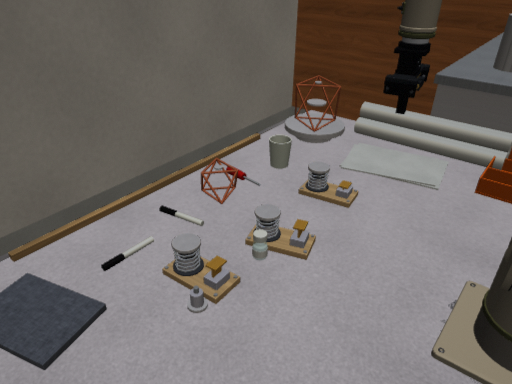

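The picture shows the right tag (345,187) fully down, the other two tags up, the bystanders unmoved and the arm clear.

```bash
python3 -c "
from rig import robot
print(robot.close_job())"
```

```text
the job is handed in; nothing more can be done
None
```

The right foot has the softest spring (about 0.23 N/mm, against 0.40 on the left and 0.80 in the middle); its tag is fully down at its stop, the other two are still up, and I handed the job in at about 24 s with the arm clear.

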